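# Snap the flap counterweight onto its eye and bump the loader valve

## Task

Fit the bean loader's discharge flap for a test: press the counterweight's spring-gated snap hook down over the top bar of the eye on the post, firmly enough to click but without ramming the eye, and let the weight hang there upright with the gate sprung shut. Then bump the loader's hand valve: push its lever well over away from the robot, hold it there for a good second, and let it spring back to centre. Leave the mug, the jar and the wrench where they are.

Things in the scene. Friction and masses are not known exactly. Their poses are not given: they have to be found in the camera images.
- weight: Loose counterweight, 0.34 to 0.55 kg, upright on the bench: dark steel block 32 x 70 x 70 mm (x -40 to -8, z 0 to 70 mm) with a hook of 10 mm round bar above it and a black grip on top. Origin: at underside height, straight below the middle of the hook's mouth and grip (not of the block); x from the hook's spine to its nose, z up. Centre of mass near x -20, z 55 mm.
- grip (a point): Centre of the weight's black square grip, 24 x 24 x 36 mm high (z 132 to 168 mm above the underside), right above the hook's mouth.
- mouth (a point): Middle of the hook's mouth, z 82 mm on the weight. It opens down. Throat 22 mm wide between spine bar (x -16) and nose bar (x +16, ends at z 77). A sprung wire gate hinged at x -12 closes it and swings only up, inward: a bar pressed on it needs 6 to 12 N, slips past once 22 to 26 mm above this point, then the gate snaps shut and holds it (the weight then lifts only 26 to 29 mm).
- hook_seat (a point): Where the centre of an 8 mm bar lies when it sits at the top of the hook's arch: z 117 mm on the weight, 35 mm above the mouth.
- gate (a joint): Angle of the snap hook's gate, rad: 0 shut (its spring holds it there), 1.5 fully open inward.
- post: Fixed flap post: grey foot plate 90 x 80 x 12 mm (x -11 to +79) and a steel eye on a thin 9 mm shank. Origin on the bench on the shank's axis, z up. The eye is a closed upright loop of 8 mm bar in the plane x = 0; its straight top bar runs along y, 36 mm free between the legs; its lower bar is 54 mm below. The weight may hang with its block on either side; it then leans on the lower bar.
- nut_top (a point): Top of the small dark nut (20 mm across) on the foot plate, 16 mm above the bench, where the eye's shank is screwed in by an unknown amount: the centre of the eye's top bar is anywhere from 138 to 168 mm above the bench, straight above this point, and no reading gives the height: find it by touch or by eye. The eye is rigid.
- valve: Fixed hand valve: grey block 90 x 70 x 50 mm, brass ports on its y sides, an upright lever on top. Origin on the bench under its centre; x points roughly away from the robot, z up. The lever's hinge runs along y at x 0, z 55 mm.
- lever_knob (a point): Centre of the black ball (32 mm across) on the valve lever, 105 mm from the lever's hinge; the 10 mm rod is below it. At centre it is 160 mm above the bench.
- lever (a joint): Valve lever angle, rad: 0 upright at centre, positive leaning along the valve's +x (away from the robot), stops at -0.6 and +0.6. A spring of 0.9 N m/rad recentres it (about 5 N at the ball when hard over). Well over means beyond 0.35.
- cup: White mug, 80 mm across, 85 mm high, a bystander; origin at its underside.
- jar: Closed jar, 70 mm across, 110 mm high, a bystander; origin at its underside.
- wrench: Wrench lying on the bench, a bystander.

How it is judged:
By the outcome, as a careful person would: the job done as asked, in the order asked, and still so for the second after the job is handed in, with the robot touching nothing.
It also fails if it takes over 64 s, if anything falls off the work surface, if the arm or the gripper's body presses on something with over 40 N, if the wrist force passes 120 N, or if a joint passes its speed limit or range.

## Robot

A 6-joint arm with a two-finger parallel gripper is mounted at the origin on the work surface. World frame = base frame: x ahead of the robot, y to its left, z up, the work surface at z = 0. Lengths are in mm, angles in rad, forces in N, time in s.
With the tool pointing down it reaches from about 275 to 750 mm from the base axis. Payload 10.2 kg.
Tool frame: the origin (TCP) lies where the fingers leave the gripper's body, on its centre line; the fingertips stand 73 mm ahead of it and the grasp point (between the pads) lies 54 mm ahead of it; z points along the fingers, y is the line along which they close (so a half turn about z gives the same grasp; the last joint's range is limited). The gripper opens to 85 mm and grips with 20 to 120 N. Pads are 22 mm wide; open, the fingers measure 114 mm over their backs; the gripper's body (76 mm by 85 mm) begins 54 mm behind the grasp point. The pads swing forward as they close: fully open they stand 13 mm farther back than shut.
Start: joints at [-1.484, 0.313, 1.498, -0, 1.331, -0.223], TCP at [160.043, -500.018, 303.894] pointing down, gripper open.
Joint ranges: [-2.94, 2.94], [-0.97, 2.17], [0.19, 2.56], [-1.23, 4.37], [0.02, 3.11], [-2.88, 2.88]. Speed limits (rad/s): [2.39, 2.39, 3.01, 3.14, 3.14, 3.14].

## Interface

Orientations are given as a unit quaternion [w, x, y, z].
In Python, from rig import ctrl gives the robot as it stands.
- The arm moves only by the shell command python3 -m creep 'ROWS' [OPENING] [FORCE]. ROWS is JSON, a list that holds one entry, the list of rows, each a list of 6 numbers: the shift along the world's x, y, z in units of 25 mm (1.0 is 25 mm), then the turn, a rotation vector about the world's x, y, z in units of 5 degrees (1.0 is 5 degrees). In form: [[[x, y, z, ax, ay, az], ...]]. A call has 1 to 20 rows; each row is the pose to reach, as a shift and turn from the pose commanded when the call began; what a row does not reach only later rows make up. A row lasts 1/12 s, in which the tool goes at most 41.7 mm and 7.16 degrees, less where a joint would pass 70% of its speed; a pose out of reach is approached as far as the arm can. A call with a gripper value outside its range is refused whole. OPENING is the finger opening in mm, from 0 to 85.4, set as the call begins (- or left out, the last holds). The fingers move at their own pace and stop on an object; FORCE is the grip in N (left out, the last holds). Time passes only in rows, so rows that repeat a pose let the fingers close. It gives the time, the measured TCP pose, the force, the opening and the grip force at its end, in the units of the state.
- ctrl.sense(): the state, without advancing time (a new reading comes with each control period).
- ctrl.capture(name): name is "scene" or "top" or "wrist"; returns a dict with "image" (480x640x3 uint8, red, green, blue), "fx", "fy", "cx", "cy" (pixels), "R" (3x3) and "t" (3): a world point X has camera coordinates R X + t. Camera axes: x right, y down, z forward; pixel columns grow to the right and rows downward; lengths in mm; the calibration is good to about 2 mm. A picture is of the moment at which its call begins. There is no depth.
- ctrl.finish_job(): hands the job in; it is judged then, once.
The state is a dict: "time_s": time; "joints": joint angles; "dq": joint speeds; "tau": joint torques, N m; "eef_pos": TCP position; "ee_rot": TCP orientation; "force": force on the tool from outside, world axes, zero at the start; "wrist_torque": the same for the moment, N m; "grip_width": opening from 0.0 (shut) to 1.0 (fully open); "grip_force": force on a finger pad.
Only numpy, scipy, OpenCV 4.12 (cv2) and the standard library are available. Lean on these libraries where they do the work, as an engineer would, in place of code of your own. Each camera call takes 0.05 s, during which the arm holds its last target. There are 200 camera calls.

## Working session

There is one attempt and no reset: what is moved stays moved. The work goes in short steps, Python scripts to look and compute and a shell command to move; the robot and the scene stay as the last step left them, time stands still between calls to the robot, and variables do not carry over. Pictures are saved under pics/ and viewed, at most 10 in all, crops included, and the job is handed in when it is done.

```bash
mkdir -p pics; ls; cat > h.py <<'E'
import numpy as np,cv2
from rig import ctrl
def cap(n,fn=None):
    d=ctrl.capture(n)
    if fn: cv2.imwrite('pics/'+fn,cv2.cvtColor(d['image'],cv2.COLOR_RGB2BGR))
    return d
def ray(d,u,v):
    R=np.array(d['R']);t=np.array(d['t'])
    return -R.T@t, R.T@np.array([(u-d['cx'])/d['fx'],(v-d['cy'])/d['fy'],1.])
def plane(d,u,v,z):
    c,r=ray(d,u,v); return (c+r*(z-c[2])/r[2]).round(1)
def tri(obs):
    A=np.zeros((3,3));b=np.zeros(3)
    for d,u,v in obs:
        c,r=ray(d,u,v);r=r/np.linalg.norm(r);P=np.eye(3)-np.outer(r,r);A+=P;b+=P@c
    return np.linalg.solve(A,b).round(1)
def proj(d,X):
    p=np.array(d['R'])@np.array(X)+np.array(d['t']); return d['cx']+d['fx']*p[0]/p[2], d['cy']+d['fy']*p[1]/p[2]
E
python3 - <<'E'
from h import *
import pickle
D={n:cap(n,n+'1.png') for n in('scene','top')}
pickle.dump(D,open('d1.pkl','wb'))
for n in D:
    c,_=ray(D[n],0,0);print(n,c.round(),D[n]['fx'],np.array(D[n]['R']).round(3).tolist())
print(ctrl.sense())
E
```

```text
pics
scene [1431.  143.  836.] 500.6578033162142 [[-0.176, 0.984, -0.007], [0.609, 0.103, -0.787], [-0.774, -0.143, -0.617]]
top [ 391.  -15. 1137.] 445.8161722439604 [[-0.016, -1.0, -0.008], [-0.988, 0.017, -0.151], [0.151, 0.006, -0.989]]
{'time_s': 0.1, 'joints': array([-1.48440042e+00,  3.13382708e-01,  1.49833785e+00, -5.08927419e-06,
        1.33097703e+00, -2.23412124e-01]), 'dq': array([-0.00051119, -0.00147861, -0.00138469, -0.00065725,  0.00014267,
       -0.0010402 ]), 'tau': array([ 1.44277241e-03, -4.12903833e+01, -2.60145950e+01, -2.39129395e-04,
        2.99731793e-03,  1.66956045e-05]), 'eef_pos': array([ 160.02909494, -499.87119635,  303.40681123]), 'ee_rot': array([-5.51338831e-04,  9.88026100e-01,  1.54285841e-01,  3.53530933e-05]), 'force': array([-0.16459491, -0.97678111,  0.84590675]), 'wrist_torque': array([ 0.02431414,  0.03629887, -0.00159241]), 'grip_force': 0.0, 'grip_width': 1.0028332623047802}
```

View pics/scene1.png

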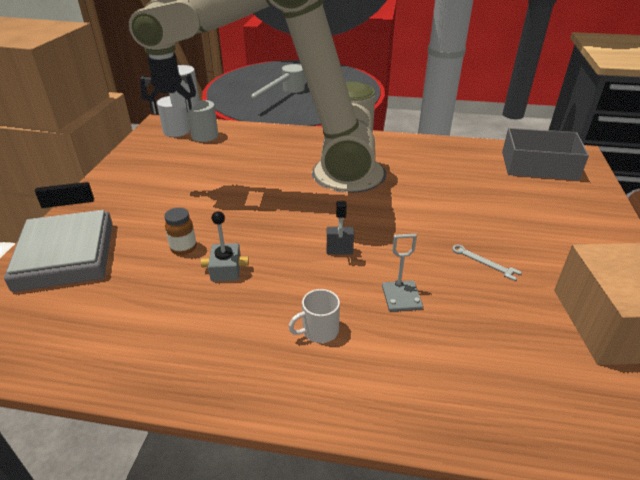

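View pics/top1.png

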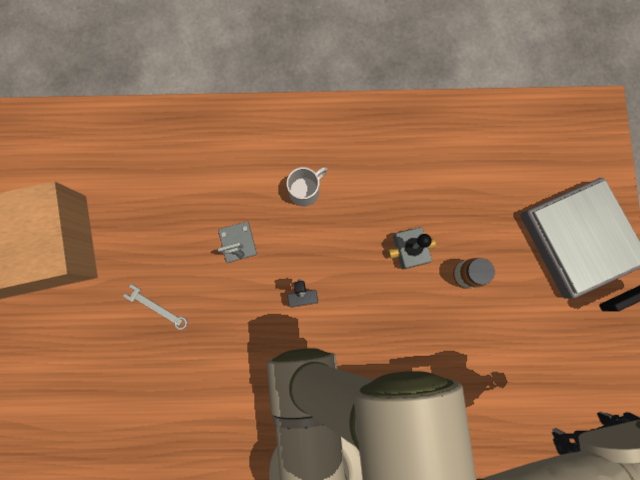

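The scene view shows the valve at about (225,262), weight (341,240), eye top (404,238), mug (320,315), jar (180,230) and wrench (487,262). In the top view, the post is at (238,242), weight (302,295) and valve (412,247). I'll zoom in next.

```bash
python3 - <<'E'
from h import *
import pickle
D=pickle.load(open('d1.pkl','rb'))
def crop(n,u,v,w,h,s):
    im=cv2.cvtColor(D[n]['image'],cv2.COLOR_RGB2BGR)[v:v+h,u:u+w]
    return cv2.resize(im,None,fx=s,fy=s,interpolation=cv2.INTER_CUBIC)
a=crop('top',210,210,114,100,3.5); b=crop('scene',315,195,114,130,3.5)
# 400x350 ; 400x455
c=crop('top',375,220,80,60,5); e=crop('scene',190,200,80,90,3)
W=np.zeros((600,800,3),np.uint8)
W[:350,:399]=a; W[:455,400:799]=b
c=cv2.resize(c,(320,240)); W[355:595,:320]=c
W[455:599,330:458]=cv2.resize(e,(128,144))
cv2.imwrite('pics/m1.png',W)
E
```

```text
(no output)
```

View pics/m1.png

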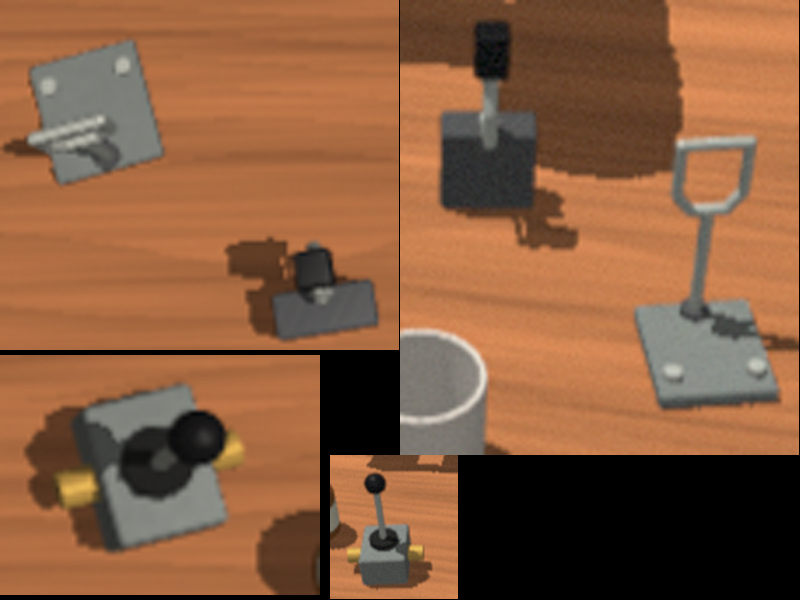

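The montage gives the eye's top bar at (33,140)–(104,121) in the top crop and (680,145)–(753,141) in the scene crop. The nut is at (105,155)/(694,310), and the grip, block corners, ball and ports are also clear.

```bash
python3 - <<'E'
from h import *
import pickle
D=pickle.load(open('d1.pkl','rb'));T,S=D['top'],D['scene']
t=lambda u,v:(210+u/3.5,210+v/3.5)
s=lambda u,v:(315+(u-400)/3.5,195+v/3.5)
tr=lambda a,b:tri([(T,*t(*a)),(S,*s(*b))])
L=tr((33,140),(753,141));R=tr((104,121),(680,145));print('bar',L,R,(L+R)/2,'yaw',np.degrees(np.arctan2(*(R-L)[:2]*[1,-1])))
print('nut',plane(T,*t(105,155),16),plane(S,*s(694,310),16))
c=[plane(T,*t(*p),12)[:2] for p in((29,70),(134,41),(163,156),(62,185))];print('plate',c)
c=np.array(c);d=c[0]+c[1]-c[2]-c[3];print('plate ctr',c.mean(0),'yaw',np.degrees(np.arctan2(d[1],d[0])))
c=np.array([plane(T,*t(*p),70)[:2] for p in((273,297),(374,281),(378,325),(281,339))]);print(c,c.mean(0))
d=c[0]+c[1]-c[2]-c[3];e=c[0]+c[3]-c[1]-c[2];print('w yaw',np.degrees(np.arctan2(d[1],d[0])),np.degrees(np.arctan2(-e[0],e[1])),np.linalg.norm(c[0]-c[1]),np.linalg.norm(c[1]-c[2]))
print('griptop',plane(T,*t(315,263),168),'tri top',tr((315,263),(493,28)))
ct=lambda u,v:(375+u/4,220+(v-355)/4)
cs=lambda u,v:(190+(u-330)/1.6,200+(v-455)/1.6)
print('ball',tri([(T,*ct(197,437)),(S,*cs(375,484))]),plane(T,*ct(197,437),160),plane(S,*cs(375,484),160))
c=np.array([plane(T,*ct(*p),50)[:2] for p in((77,412),(183,385),(226,518),(118,548))]);d=c[0]+c[1]-c[2]-c[3]
print('valve',c.mean(0),np.degrees(np.arctan2(d[1],d[0])),np.linalg.norm(c[0]-c[1]),np.linalg.norm(c[1]-c[2]))
print('mug',plane(S,320,330,0),plane(T,303,187,85))
E
```

```text
bar [515.6 207.3 154.9] [527.1 162.  154.6] [521.35 184.65 154.75] yaw 14.244374600500176
nut [521.6 183.9  16. ] [527.6 186.3  16. ]
plate [array([585.6, 241. ]), array([605.9, 164.1]), array([520.6, 142.5]), array([500.7, 215.6])]
plate ctr [553.2 190.8] yaw 15.437262431254387
[[416.4  59.2]
 [426.1  -9.6]
 [396.5 -11.8]
 [388.2  53.9]] [406.8    22.925]
w yaw 7.39326447391399 7.622544890375755 69.4804288990792 29.681644159311684
griptop [434.5  26.3 168. ] tri top [434.2  28.6 168.4]
ball [ 528.8 -248.7  157.7] [ 528.7 -249.1  160. ] [ 532.  -246.3  160. ]
valve [ 527.125 -246.4  ] 14.559441297828068 67.96212180325156 85.67286618294028
mug [690.8  21.7   0. ] [675.5  20.   85. ]
```

```bash
python3 -m creep '[[[11,21.1,0,0,0,16],[11,21.1,0,0,0,16],[11,21.1,0,0,0,16],[11,21.1,0,0,0,16],[11,21.1,0,0,0,16],[11,21.1,0,0,0,16],[11,21.1,0,0,0,16],[11,21.1,0,0,0,16],[11,21.1,0,0,0,16],[11,21.1,0,0,0,16],[11,21.1,0,0,0,16],[11,21.1,0,0,0,16],[11,21.1,0,0,0,16],[11,21.1,0,0,0,16],[11,21.1,0,0,0,16],[11,21.1,0,0,0,16],[11,21.1,0,0,0,16],[11,21.1,0,0,0,16]]]' 85 60
python3 - <<'E'
from h import *
import pickle
d=cap('wrist','w1.png');pickle.dump(d,open('w1.pkl','wb'))
s=ctrl.sense();print(s)
from scipy.spatial.transform import Rotation as Ro
q=s['ee_rot'];print(Ro.from_quat([*q[1:],q[0]]).as_matrix().round(3))
for X in((434,26.5,168),(521.4,184.6,155)):print(proj(d,X))
E
```

```text
time_s: 1.6
eef_pos: [434.7, 26.8, 303.7]
ee_rot: [-0.0, 0.658, 0.753, -0.0]
force: [-0.7, -0.6, -0.2]
grip_width: 0.996
grip_force: 0.0
{'time_s': 1.65, 'joints': array([-2.09275846e-01,  1.13977399e-01,  1.74621949e+00, -1.80804708e-04,
        1.28166134e+00, -3.42984366e-01]), 'dq': array([-6.82543374e-03, -3.23013561e-03, -3.10022847e-03,  1.23691566e-03,
        7.20517932e-05,  2.50483537e-03]), 'tau': array([ 6.55101892e-01, -3.09145439e+01, -2.55114198e+01,  1.56394701e-02,
        1.76495323e-03, -5.93957026e-03]), 'eef_pos': array([434.7057747 ,  26.53650142, 303.8364018 ]), 'ee_rot': array([-7.36917601e-05,  6.58269851e-01,  7.52782025e-01, -1.40389120e-04]), 'force': array([0.19398282, 0.34068367, 0.14473738]), 'wrist_torque': array([-0.01373725, -0.03695065, -0.02585641]), 'grip_force': 0.0, 'grip_width': 0.9953035638113862}
[[-0.133  0.991 -0.   ]
 [ 0.991  0.133 -0.   ]
 [-0.    -0.    -1.   ]]
(np.float64(321.0622613507574), np.float64(260.02232654857534))
(np.float64(528.5047211482946), np.float64(-10.885963808933894))
```

View pics/w1.png

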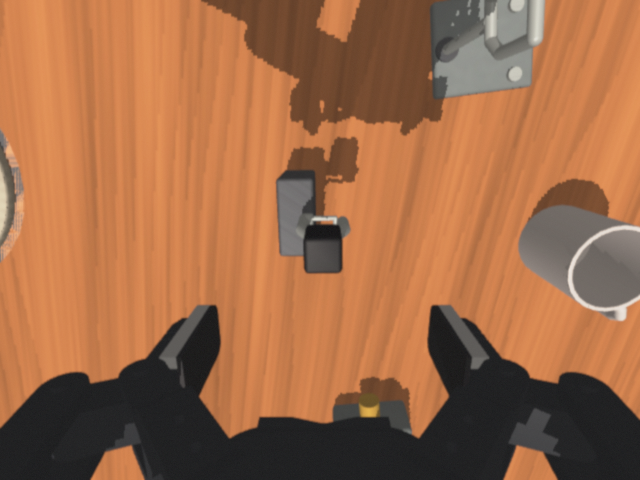

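The wrist view shows the grip's top face at about (323,255), square to the fingers, with the nut at (446,48).

```bash
python3 - <<'E'
from h import *
import pickle
d=pickle.load(open('w1.pkl','rb'))
print(plane(d,323,255,168),'nut',plane(d,446,47,16),'bar near end',plane(d,536,44,155),plane(d,1,1,0))
E
python3 -m creep '[[[0,0.04,-1,0,0,0],[0,0.04,-2,0,0,0],[0,0.04,-3,0,0,0],[0,0.04,-3.5,0,0,0],[0,0.04,-3.84,0,0,0],[0,0.04,-3.84,0,0,0]]]' 85 60
```

```text
[434.7  29.8 168. ] nut [523.4 185.2  16. ] bar near end [533.1 160.5 155. ] [123.1 171.6   0. ]
time_s: 2.15
eef_pos: [434.4, 27.7, 206.8]
ee_rot: [-0.001, 0.658, 0.753, -0.001]
force: [-0.3, 0.1, 0.6]
grip_width: 0.995
grip_force: 0.0
```

```bash
python3 -m creep '[[[0,0,0,0,0,0],[0,0,0,0,0,0],[0,0,0,0,0,0],[0,0,0,0,0,0],[0,0,0,0,0,0],[0,0,0,0,0,0],[0,0,0,0,0,0],[0,0,0,0,0,0],[0,0,0,0,0,0],[0,0,0,0,0,0]]]' 0 90
python3 -m creep '[[[0,0,0.2,0,0,0],[0,0,0.5,0,0,0],[0,0,1,0,0,0],[0,0,1.5,0,0,0],[0,0,1.5,0,0,0],[0,0,1.5,0,0,0]]]'
```

```text
time_s: 2.98
eef_pos: [435.2, 28.4, 208.6]
ee_rot: [0.0, 0.658, 0.753, 0.0]
force: [-1.9, -0.4, 6.9]
grip_width: 0.267
grip_force: 89.0
time_s: 3.48
eef_pos: [435.1, 28.5, 245.6]
ee_rot: [0.0, 0.658, 0.753, 0.0]
force: [0.0, -0.0, -6.0]
grip_width: 0.265
grip_force: 88.6
```

```bash
python3 -m creep '[[[0,0,0.8,0,0,0],[0,0,1.8,0,0,0],[0.1,0.3,2.6,0,0,0.2],[0.4,0.8,3,0,0,0.4],[0.8,1.5,3,0,0,0.6],[1.3,2.4,3,0,0,0.8],[1.8,3.3,3,0,0,1],[2.3,4.2,3,0,0,1.2],[2.8,5.1,3,0,0,1.46],[3.2,5.8,3,0,0,1.46],[3.4,6.15,3,0,0,1.46],[3.43,6.23,3,0,0,1.46],[3.43,6.23,3,0,0,1.46],[3.43,6.23,3,0,0,1.46],[3.43,6.23,3,0,0,1.46]]]'
python3 - <<'E'
from h import *
import pickle
D={n:cap(n) for n in('scene','top','wrist')};pickle.dump(D,open('d2.pkl','wb'))
s=ctrl.sense();print(s['eef_pos'],s['force'],s['wrist_torque'])
p=s['eef_pos']
def crop(n,u,v,w,h,W,H):
    im=cv2.cvtColor(D[n]['image'],cv2.COLOR_RGB2BGR)[v:v+h,u:u+w]
    return cv2.resize(im,(W,H),interpolation=cv2.INTER_CUBIC)
W=np.hstack([crop('scene',355,150,100,150,400,600),np.vstack([crop('wrist',160,120,320,240,400,300),crop('top',180,190,120,90,400,300)])])
cv2.imwrite('pics/m2.png',W)
E
```

```text
time_s: 4.73
eef_pos: [520.5, 183.3, 320.4]
ee_rot: [-0.0, 0.609, 0.793, -0.0]
force: [0.9, 0.2, -4.6]
grip_width: 0.269
grip_force: 89.7
[520.66072934 183.63016978 320.59636851] [-0.22520753 -0.88495176 -5.41376116] [ 0.03708972 -0.08963192 -0.01293782]
```

View pics/m2.png

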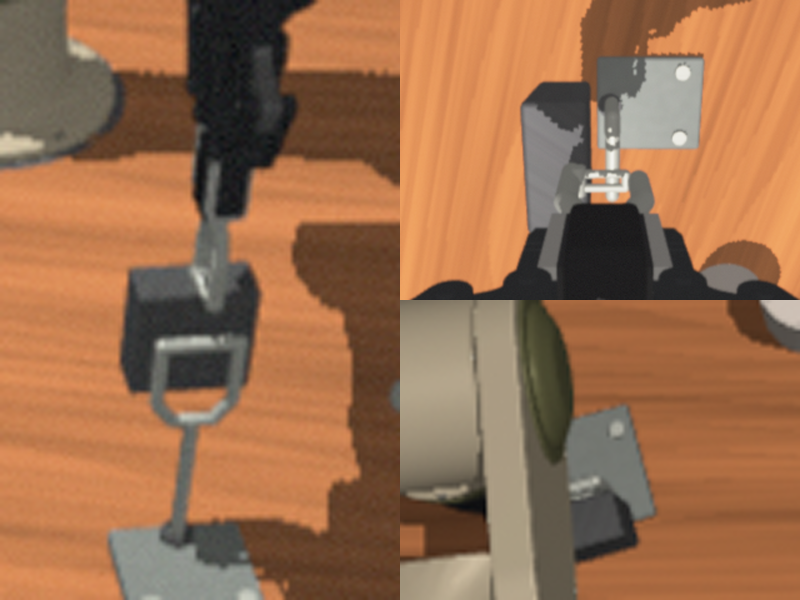

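The wrist crop shows the eye bar (x≈612) centred between the hook's spine (≈577) and nose (≈642). I'm descending slowly and watching the force.

```bash
python3 -m creep '[[[0.02,-0.06,-0.3,0,0,0],[0.02,-0.06,-0.7,0,0,0],[0.02,-0.06,-1.1,0,0,0],[0.02,-0.06,-1.4,0,0,0],[0.02,-0.06,-1.4,0,0,0],[0.02,-0.06,-1.4,0,0,0]]]'
python3 -m creep '[[[0,0,-0.1,0,0,0],[0,0,-0.2,0,0,0],[0,0,-0.3,0,0,0],[0,0,-0.4,0,0,0],[0,0,-0.4,0,0,0]]]'
python3 -m creep '[[[0,0,-0.1,0,0,0],[0,0,-0.2,0,0,0],[0,0,-0.3,0,0,0],[0,0,-0.3,0,0,0]]]'
python3 -c "
from rig import ctrl
s=ctrl.sense();print(s['eef_pos'],s['force'],s['wrist_torque'])"
```

```text
time_s: 5.38
eef_pos: [520.8, 182.6, 285.2]
ee_rot: [-0.001, 0.608, 0.794, -0.001]
force: [-4.8, -2.1, 0.9]
grip_width: 0.266
grip_force: 90.4
time_s: 5.8
eef_pos: [521.1, 182.7, 275.0]
ee_rot: [-0.0, 0.608, 0.794, -0.0]
force: [-2.7, -1.6, 0.6]
grip_width: 0.272
grip_force: 90.5
time_s: 6.13
eef_pos: [520.8, 182.6, 266.8]
ee_rot: [-0.001, 0.608, 0.794, -0.001]
force: [-3.9, -1.9, -0.4]
grip_width: 0.269
grip_force: 90.3
[520.82282314 182.62754573 266.84624393] [-3.89402755 -1.86824981 -0.3671367 ] [-0.28673565  0.73420895  0.01379365]
```

```bash
python3 -m creep '[[[0,0,-0.1,0,0,0],[0,0,-0.1,0,0,0]]]'|grep -E 'eef|^force'
python3 -m creep '[[[0,0,-0.1,0,0,0],[0,0,-0.1,0,0,0]]]'|grep -E 'eef|^force'
python3 -c "
from h import *
D={n:cap(n) for n in('scene','wrist')}
im=lambda n,u,v,w,h:cv2.resize(cv2.cvtColor(D[n]['image'],cv2.COLOR_RGB2BGR)[v:v+h,u:u+w],(400,600),interpolation=2)
cv2.imwrite('pics/m3.png',np.hstack([im('scene',365,180,80,120),im('wrist',240,120,160,240)]))
"
```

```text
eef_pos: [520.6, 182.6, 264.1]
force: [-4.8, -1.1, -4.2]
eef_pos: [521.0, 182.7, 261.7]
force: [0.8, 0.0, -5.2]
```

View pics/m3.png

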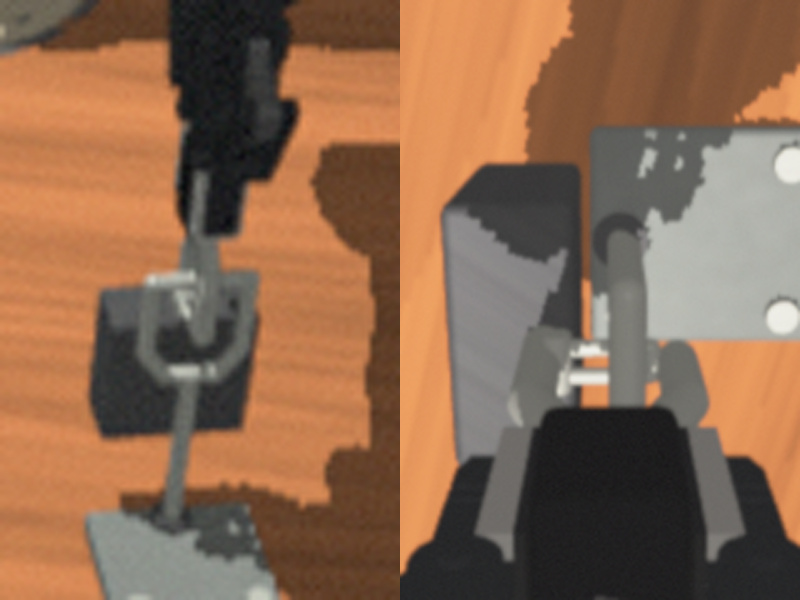

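The force has dropped back to the bare weight (−5.2 N). The picture shows the bar inside the hook with the white gate wire lying flat, so it has clicked. I'm lowering gently onto the seat.

```bash
for i in 1 2 3; do python3 -m creep '[[[0,0,-0.1,0,0,0],[0,0,-0.1,0,0,0]]]'|grep -E 'eef|^force'; done
```

```text
eef_pos: [521.4, 182.7, 260.0]
force: [-0.7, -0.0, -5.7]
eef_pos: [521.2, 182.7, 257.4]
force: [0.3, -0.6, -4.7]
eef_pos: [521.2, 182.7, 254.9]
force: [-0.4, -0.8, -5.2]
```

```bash
for i in 1 2 3 4; do f=$(python3 -m creep '[[[0,0,-0.04,0,0,0],[0,0,-0.04,0,0,0]]]'|grep -E 'eef|^force'); echo $f; done
```

```text
eef_pos: [521.3, 182.7, 254.2] force: [-0.0, -0.7, -5.1]
eef_pos: [521.4, 182.8, 253.4] force: [0.7, -0.5, -4.7]
eef_pos: [521.6, 182.8, 252.5] force: [2.5, 0.0, -3.9]
eef_pos: [521.7, 182.8, 251.7] force: [4.0, 0.7, -3.4]
```

```bash
f=$(python3 -m creep '[[[0.05,0.01,0,0,0,0],[0.05,0.01,0,0,0,0]]]'|grep -E 'eef|^force'); echo $f; for i in 1 2; do f=$(python3 -m creep '[[[0.02,0.005,-0.04,0,0,0],[0.02,0.005,-0.04,0,0,0]]]'|grep -E 'eef|^force'); echo $f; done
```

```text
eef_pos: [522.5, 182.9, 251.2] force: [1.1, 0.1, -3.2]
eef_pos: [523.1, 183.1, 250.4] force: [1.6, 0.7, -3.1]
eef_pos: [523.8, 183.3, 249.8] force: [1.4, 0.4, -0.9]
```

```bash
for i in 1 2; do f=$(python3 -m creep '[[[0,0,-0.04,0,0,0],[0,0,-0.04,0,0,0]]]'|grep -E 'eef|^force'); echo $f; done
python3 -m creep '[[[0,0,0,0,0,0],[0,0,0,0,0,0],[0,0,0,0,0,0],[0,0,0,0,0,0],[0,0,0,0,0,0],[0,0,0,0,0,0],[0,0,0,0,0,0]]]' 60
```

```text
eef_pos: [523.9, 183.3, 249.4] force: [-0.2, 0.8, 5.7]
eef_pos: [524.1, 183.3, 249.2] force: [-0.1, 0.2, 9.8]
time_s: 9.15
eef_pos: [523.5, 183.2, 247.3]
ee_rot: [-0.0, 0.608, 0.794, -0.0]
force: [-0.8, -0.3, 0.7]
grip_width: 0.698
grip_force: 0.0
```

Seated at about 10 N, then released. I'm lifting clear and checking.

```bash
python3 -m creep '[[[0,0,0.5,0,0,0],[0,0,1.2,0,0,0],[0,0,2.2,0,0,0],[0,0,3.2,0,0,0],[0,0,3.7,0,0,0],[0,0,3.7,0,0,0]]]' 60 | head -2
python3 -m creep '[[[-0.2,-1.2,0,0,0,0],[-0.3,-2.8,0,0,0,0],[-0.5,-4.4,0,0,0,0],[-0.7,-6,0,0,0,0],[-0.8,-7.6,0,0,0,0],[-1,-9.2,0,0,0,0],[-1.2,-10.8,0,0,0,0],[-1.4,-12.4,0,0,0,0],[-1.5,-14,0,0,0,0],[-1.7,-15.6,0,0,0,0],[-1.9,-17,0,0,0,0],[-1.92,-17.8,0,0,0,0],[-1.92,-17.8,0,0,0,0],[-1.92,-17.8,0,0,0,0],[-1.92,-17.8,0,0,0,0]]]' 0
python3 -c "
from h import *
D={n:cap(n) for n in('scene','top','wrist')}
im=lambda n,u,v,w,h,W,H:cv2.resize(cv2.cvtColor(D[n]['image'],cv2.COLOR_RGB2BGR)[v:v+h,u:u+w],(W,H),interpolation=2)
cv2.imwrite('pics/m4.png',np.hstack([im('scene',365,200,80,120,400,600),np.vstack([im('top',200,200,80,60,400,300),im('wrist',0,0,640,480,400,300)])]))
w=D['wrist'];print(proj(w,(528.8,-248.7,160)))
"
```

```text
time_s: 9.65
eef_pos: [524.0, 183.3, 342.8]
time_s: 10.9
eef_pos: [475.6, -260.9, 339.1]
ee_rot: [-0.001, 0.608, 0.794, 0.0]
force: [-0.0, 0.6, -0.3]
grip_width: -0.0
grip_force: 0.0
(np.float64(397.70849082635914), np.float64(241.84577966063506))
```

View pics/m4.png

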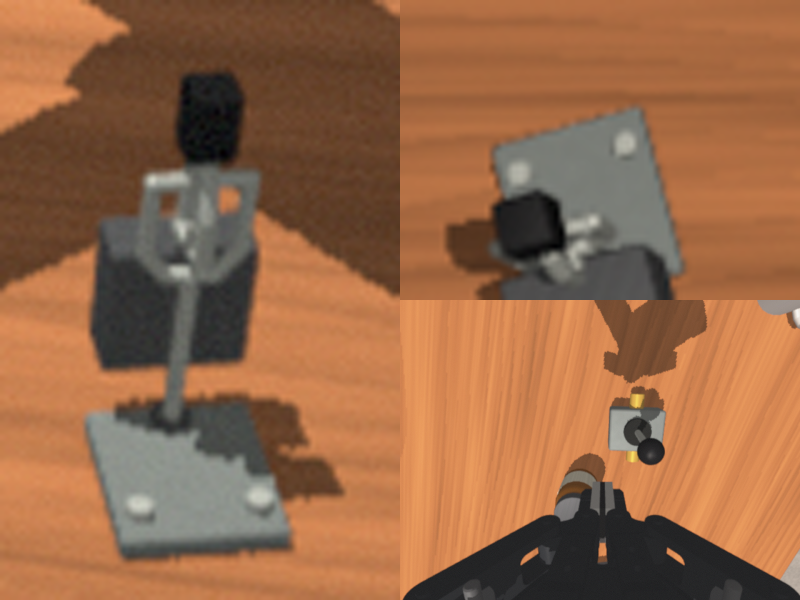

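The weight hangs on the eye, block behind and grip upright. In the wrist view the ball is at (402,242), as predicted. I'm descending behind the lever.

```bash
python3 -m creep '[[[0,0,-1,0,0,0],[0,0,-2.2,0,0,0],[0,0,-3.4,0,0,0],[0,0,-4.4,0,0,0],[0,0,-4.84,0,0,0],[0,0,-4.84,0,0,0]]]' | head -4
python3 -m creep '[[[0.2,0.05,0,0,0,0],[0.4,0.1,0,0,0,0],[0.6,0.16,0,0,0,0],[0.8,0.21,0,0,0,0],[1,0.26,0,0,0,0],[1.2,0.31,0,0,0,0],[1.4,0.36,0,0,0,0],[1.4,0.36,0,0,0,0]]]'|grep -E 'eef|^force'
python3 -m creep '[[[0.2,0.05,0,0,0,0],[0.4,0.1,0,0,0,0],[0.6,0.16,0,0,0,0],[0.8,0.21,0,0,0,0],[0.8,0.21,0,0,0,0],[0.8,0.21,0,0,0,0]]]'|grep -E 'eef|^force'
```

```text
time_s: 11.55
eef_pos: [475.0, -260.4, 216.4]
ee_rot: [-0.002, 0.608, 0.794, 0.0]
force: [-0.4, -0.5, 0.3]
eef_pos: [511.3, -252.5, 218.9]
force: [-0.4, -0.1, 0.4]
eef_pos: [530.6, -247.4, 218.7]
force: [-1.8, -0.2, -1.3]
```

```bash
python3 -m creep '[[[0.2,0.05,0,0,0,0],[0.4,0.1,0,0,0,0],[0.6,0.16,0,0,0,0],[0.8,0.21,0,0,0,0],[1,0.26,0,0,0,0],[1.1,0.28,0,0,0,0],[1.1,0.28,0,0,0,0],[1.1,0.28,0,0,0,0]]]'|grep -E 'time|eef|^force'
python3 -c "
from h import *
d=cap('scene')
cv2.imwrite('pics/m5.png',cv2.resize(cv2.cvtColor(d['image'],cv2.COLOR_RGB2BGR)[180:300,160:280],(600,600),interpolation=2))
for a in (0,.35,.45,.55): print(a,[(np.array(proj(d,(528+105*np.sin(a)*.968,-247.5+105*np.sin(a)*.252,55+105*np.cos(a))))-[160,180])*5])
"
```

```text
time_s: 13.38
eef_pos: [558.2, -240.4, 219.0]
force: [-4.2, -0.3, -0.2]
0 [array([290.85649844, 185.48276985])]
0.35 [array([287.04910898, 242.07298753])]
0.45 [array([286.64691895, 261.8429128 ])]
0.55 [array([286.57122045, 282.82860837])]
```

View pics/m5.png

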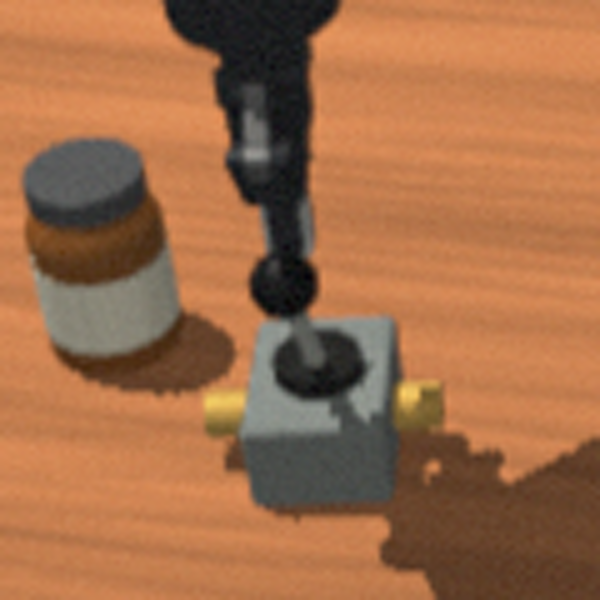

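The ball is at (284,285), which means the lever is about 0.55 rad over. I'm holding for 1.5 s, then retreating and lifting.

```bash
python3 -m creep '[[[0,0,0,0,0,0],[0,0,0,0,0,0],[0,0,0,0,0,0],[0,0,0,0,0,0],[0,0,0,0,0,0],[0,0,0,0,0,0],[0,0,0,0,0,0],[0,0,0,0,0,0],[0,0,0,0,0,0],[0,0,0,0,0,0],[0,0,0,0,0,0],[0,0,0,0,0,0],[0,0,0,0,0,0],[0,0,0,0,0,0],[0,0,0,0,0,0],[0,0,0,0,0,0],[0,0,0,0,0,0],[0,0,0,0,0,0]]]'|grep -E 'time|eef|^force'
python3 -m creep '[[[-0.4,-0.1,0,0,0,0],[-0.9,-0.23,0,0,0,0],[-1.5,-0.39,0,0,0,0],[-2.1,-0.55,0,0,0,0],[-2.7,-0.7,0,0,0,0],[-3.3,-0.86,0,0,0,0],[-3.6,-0.94,0,0,0,0],[-3.6,-0.94,1,0,0,0],[-3.6,-0.94,2.5,0,0,0],[-3.6,-0.94,4,0,0,0],[-3.6,-0.94,4,0,0,0],[-3.6,-0.94,4,0,0,0],[-3.6,-0.94,4,0,0,0],[-3.6,-0.94,4,0,0,0]]]'
python3 -c "
from h import *
cap('scene','s6.png')"
```

```text
time_s: 14.93
eef_pos: [558.1, -240.5, 218.9]
force: [-3.5, 0.1, 1.4]
time_s: 16.1
eef_pos: [468.0, -263.8, 317.4]
ee_rot: [-0.001, 0.608, 0.794, 0.0]
force: [0.3, 0.5, -0.4]
grip_width: -0.003
grip_force: 0.0
```

View pics/s6.png

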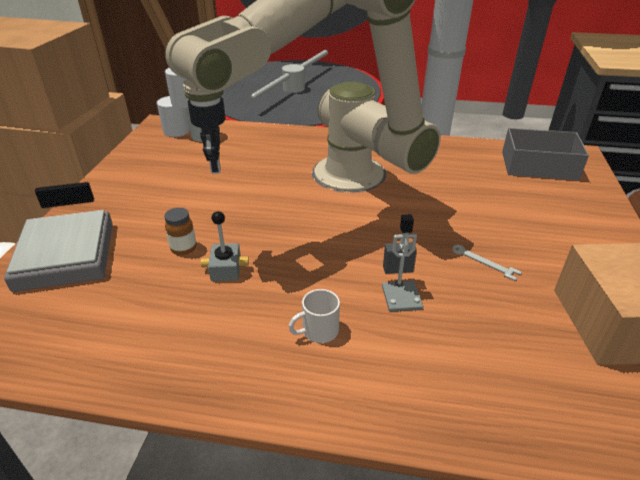

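The ball is back at centre (218,217), the weight hangs on the eye (404,245), and the mug, jar and wrench haven't moved.

```bash
python3 -c "
from rig import ctrl
print(ctrl.finish_job())"
```

```text
the job is handed in; nothing more can be done
None
```

The job is handed in at about 16 s: the weight clicked onto the eye and hangs upright with the gate shut (seated at about 10 N), the lever was held about 0.55 rad over for 1.5 s and sprang back to centre, and the mug, jar and wrench were left where they were.

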